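# Find the weighted cabinet foot and hold it over the inspection camera

## Robot

A 7-joint arm with a two-finger parallel gripper is mounted at the origin on the work surface. World frame = base frame: x ahead of the robot, y to its left, z up, the work surface at z = 0. Lengths are in m, angles in rad, forces in N, time in s.
With the tool pointing down it reaches from about 0.425 to 0.925 m from the base axis. Payload 6.8 kg.
Tool frame: the origin (TCP) lies on the centre line of the jaws, within the pads' length; the fingertips stand bot.tip_reach ahead of it and the grasp point (between the pads) lies 3 mm ahead of it (bot.tip_reach is the distance from the TCP to the fingertips, in m); z points along the fingers, y is the line along which they close (so a half turn about z gives the same grasp; the last joint's range is limited). The gripper opens to 85 mm and grips with 20 to 120 N. Pads are 22 mm wide; open, the fingers measure 114 mm over their backs; the gripper's body (76 mm by 85 mm) begins 54 mm behind the grasp point. The pads swing forward as they close: fully open they stand 13 mm farther back than shut.
Start: joints at [-1.252, 0.477, 0.022, 1.555, -0.011, 1.109, -0.083], TCP at [0.279, 0.614, 0.253] pointing down, gripper open.
Joint ranges: [-2.96, 2.96], [-0.34, 2.1], [-1.41, 1.46], [0.24, 2.44], [-1.37, 4.51], [0.17, 1.92], [-2.96, 2.96]. Speed limits (rad/s): [2.39, 2.39, 3.14, 3.14, 3.14, 3.14, 3.14].

## Interface

Orientations are given as a unit quaternion [w, x, y, z].
In Python, from station import bot gives the robot as it stands.
- The arm moves only by the tool jog_arm, never from a script. Its argument "deltas" is a list of rows, each a list of 7 numbers: the shift along the world's x, y, z in m, then the turn, a rotation vector about the world's x, y, z in rad, then the opening, from 0 (shut) to 1 (fully open). In form: [[x, y, z, rx, ry, rz, grip], ...]. A call has 1 to 10 rows; each row shifts and turns the commanded pose from where the row before left it; what a row does not reach is not made up. A row lasts 1/10 s, in which the tool goes at most 50 mm and 8.59 degrees, less where a joint would pass 70% of its speed; a pose out of reach is approached as far as the arm can. A call with a gripper value outside its range is refused whole. The fingers move at their own pace and stop on an object; "newtons" is the grip in N (left out, the last holds). Time passes only in rows, so rows that do not move let the fingers close. It gives the time, the measured TCP pose, the force, the opening and the grip force at its end, in the units of the state.
- bot.get_obs(): the state, without advancing time (a new reading comes with each control period).
- bot.read_camera(name): name is "scene" or "top" or "wrist"; returns a dict with "img" (384x512x3 uint8, red, green, blue), "K" (3x3 intrinsics, pixels), "dist_coeffs" ([k1, k2, p1, p2, k3] as OpenCV has them; the pictures are not rectified), "eye" and "attitude" of the camera in the world. Camera axes: x right, y down, z forward; pixel columns grow to the right and rows downward; lengths in m; the calibration is good to about 2 mm. A picture is of the moment at which its call begins. There is no depth.
- bot.hand_in(): hands the job in; it is judged then, once.
The state is a dict: "t": time; "q": joint angles; "joint_vel": joint speeds; "joint_torque": joint torques, N m; "eef_pos": TCP position; "tool_rot": TCP orientation; "contact_force": force on the tool from outside, world axes, zero at the start; "torque": the same for the moment, N m; "gripper_width": opening from 0.0 (shut) to 1.0 (fully open); "grasp_force": force on a finger pad.
Only numpy, scipy, OpenCV 4.12 (cv2) and the standard library are available. Lean on these libraries where they do the work, as an engineer would, in place of code of your own. Each camera call takes 0.05 s, during which the arm holds its last target. There are 200 camera calls.

## Task

Wake the inspection camera by pressing its three keys fully down one at a time, the largest first, then the middle-sized, then the smallest. Then feel which of the two look-alike turned feet on the board has the hidden iron core: lift the one nearer the dowel straight up a few centimetres, hold it there a moment and stand it back where it was, then do the same lift with the other. Finish while holding the heavier foot still and upright in the gripper, centred about 10 cm above the camera's lens, with the lighter one left standing on the board and the other things on the table left where they are.

Things in the scene. Friction and masses are not known exactly. Their poses are not given: they have to be found in the camera images.
- keybox: fixed flat grey box, 80 x 150 mm and 30 mm high, with three spring keys in a row 45 to 47 mm apart along its y axis, in black housings. Origin at the centre of its underside, z up
- key_large (a joint): spring key with the largest round cap of the three (32 mm across, white), in the middle of the row: 0 = up, 0.006 m = fully down; pushing it down takes 4 N; springs back when released
- key_middle (a joint): spring key with the middle-sized round cap of the three (23 mm across, white), at the +y end of the row: 0 = up, 0.006 m = fully down; pushing it down takes 4 N; springs back when released
- key_small (a joint): spring key with the smallest round cap of the three (15 mm across, white), at the -y end of the row: 0 = up, 0.006 m = fully down; pushing it down takes 4 N; springs back when released
- key_large_top (a point): centre of the top face of the largest key's cap, pressed straight down; it moves down with the key
- key_middle_top (a point): centre of the top face of the middle-sized key's cap, pressed straight down; it moves down with the key
- key_small_top (a point): centre of the top face of the smallest key's cap, pressed straight down; it moves down with the key
- board: fixed pale wooden board, 240 mm long (its x axis), 100 mm wide, 12 mm thick, lying at any yaw, with a round cork-coloured mark for each foot and an upright dowel, 16 mm across and 35 mm high, at its +x end, 107 mm from the centre. Origin at the centre of its underside, z up
- spot_dowel (a point): centre, on the board's top face, of the round mark nearer to the dowel; one foot stands here
- spot_plain (a point): centre, on the board's top face, of the round mark farther from the dowel, 120 mm from the other; the other foot stands here
- foot_a: one of two identical-looking turned dark wood furniture feet upright on the board: round base 62 mm across, 46 mm high, 10 mm cone, round neck 38 mm across from 56 to 95 mm up (grip about 78 mm up). Origin: centre of underside, z up the axis. Either one, drawn anew each time whatever its name or place, hides an iron core and weighs 0.35 to 0.52 kg; the other 0.13 to 0.18 kg
- foot_b: one of two identical-looking turned dark wood furniture feet upright on the board: round base 62 mm across, 46 mm high, 10 mm cone, round neck 38 mm across from 56 to 95 mm up (grip about 78 mm up). Origin: centre of underside, z up the axis. Either one, drawn anew each time whatever its name or place, hides an iron core and weighs 0.35 to 0.52 kg; the other 0.13 to 0.18 kg
- ringlight: fixed inspection camera that looks straight up: a dark round disc, 130 mm across and 30 mm high, with a white light ring on top and a small lens in the middle. Origin at the centre of its underside, z up
- lens (a point): the lens: centre of the disc's top face, 30 mm above the table; z up
- drawer_knob: small brass drawer knob, 32 mm across, 27 mm high, near the robot; bystander, to be left alone; origin at the centre of its underside
- wax_tin: flat round metal tin, 60 mm across, 25 mm high, near the robot; bystander, to be left alone; origin at the centre of its underside
- sanding_block: cork sanding block, 70 x 45 x 30 mm, beyond the board; bystander, to be left alone; origin at the centre of its underside
- offcut: wooden offcut, 60 x 40 x 20 mm, beyond the board; bystander, to be left alone; origin at the centre of its underside
- glue_bottle: glue bottle, 54 mm across, 150 mm high, at the far side; bystander, to be left alone; origin at the centre of its underside
- screwdriver: screwdriver lying at the far side; bystander, to be left alone; origin at the centre of its underside
- brush: flat brush lying at the far side; bystander, to be left alone; origin at the centre of its underside
There are look-alikes about, which are no part of the job. Of the things shaped like the keybox, the grey one is meant. Leave any pink look-alike of the foot_b alone.

How it is judged:
By the outcome, as a careful person would: the job done as asked, in the order asked, and still so for the second after the job is handed in, while the arm keeps its last pose, push and grip.
It also fails if it takes over 72 s, if anything falls off the work surface, if the arm or the gripper's body presses on something with over 40 N, if the wrist force passes 120 N, or if a joint passes its speed limit or range.

## Working session

There is one attempt and no reset: what is moved stays moved. The work goes in short steps, Python scripts to look and compute and a tool call to move; the robot and the scene stay as the last step left them, time stands still between calls to the robot, and variables do not carry over. Pictures are saved under pics/ and viewed, at most 10 in all, crops included, and the job is handed in when it is done.

Besides the shell and the picture viewer there is one more tool, called as name([rows], argument=value, ...), one row to a line, values as JSON. jog_arm: Moves the arm, as the interface text tells. Its arguments: {"type":"object","properties":{"deltas":{"type":"array"},"newtons":{"type":"number"}},"required":["deltas"]}

```bash
mkdir -p pics; ls
cat > h.py <<'E'
import numpy as np,cv2,pickle
from station import bot
def R(q):
    from scipy.spatial.transform import Rotation as r
    q=np.array(q,float)
    return q if q.shape==(3,3) else r.from_quat(q[[1,2,3,0]]).as_matrix()
def snap(n,f):
    c=bot.read_camera(n);cv2.imwrite(f'pics/{f}.png',c['img'][:,:,::-1]);pickle.dump(c,open(f'pics/{f}.pkl','wb'));return c
def load(f): return pickle.load(open(f'pics/{f}.pkl','rb'))
def px2w(c,uv,z):
    p=cv2.undistortPoints(np.array([[uv]],float),c['K'],c['dist_coeffs'])[0,0]
    d=R(c['attitude'])@[p[0],p[1],1];e=np.array(c['eye']);return e+d*(z-e[2])/d[2]
def w2px(c,P):
    A=R(c['attitude']).T;rv=cv2.Rodrigues(A)[0];return cv2.projectPoints(np.array([P],float).reshape(-1,1,3),rv,-A@np.array(c['eye']),c['K'],c['dist_coeffs'])[0].reshape(-1,2)
def crop(f,x,y,w,h,s,o):
    i=cv2.imread(f'pics/{f}.png')[y:y+h,x:x+w];cv2.imwrite(f'pics/{o}.png',cv2.resize(i,None,fx=s,fy=s,interpolation=cv2.INTER_CUBIC))
E
python3 - <<'E'
from h import *
a=snap('top','t0');b=snap('scene','s0')
print({k:v for k,v in a.items() if k!='img'},bot.tip_reach,bot.get_obs())
i=np.hstack([a['img'],b['img']])[:,:,::-1]
cv2.imwrite('pics/b0.png',cv2.resize(a['img'][:,:,::-1],(800,600),interpolation=cv2.INTER_CUBIC))
E
```

```text
pics
{'K': array([[405.75844431,   0.        , 260.70162067],
       [  0.        , 405.75844431, 190.80522569],
       [  0.        ,   0.        ,   1.        ]]), 'dist_coeffs': array([-0.04993027,  0.        ,  0.        ,  0.        ,  0.        ]), 'eye': array([0.33462618, 0.00498467, 1.04232276]), 'attitude': array([-0.07753523,  0.71567312, -0.6904043 ,  0.07170899])} 0.022 {'t': 0.1, 'q': array([-1.25209984,  0.47772212,  0.02236765,  1.55635876, -0.01148521,
        1.10934351, -0.08313565]), 'joint_vel': array([-4.00123914e-04, -1.47761453e-04, -7.15549154e-05, -2.03366711e-03,
        7.55108180e-04,  5.89585532e-04,  5.59100934e-04]), 'joint_torque': array([ 5.05067990e-03, -5.97753096e+01,  1.61417004e+00, -2.81952864e+01,
        1.29208207e-02,  5.08877172e-03, -2.32608522e-05]), 'eef_pos': array([0.27923451, 0.61396963, 0.25241768]), 'tool_rot': array([-1.06735531e-04,  2.11797493e-01,  9.77313203e-01, -8.44888090e-04]), 'contact_force': array([-0.11498635, -0.29491216,  0.41358582]), 'torque': array([-0.01913496,  0.04949042, -0.0041735 ]), 'grasp_force': 0.0, 'gripper_width': 1.000371460414631}
```

View pics/b0.png

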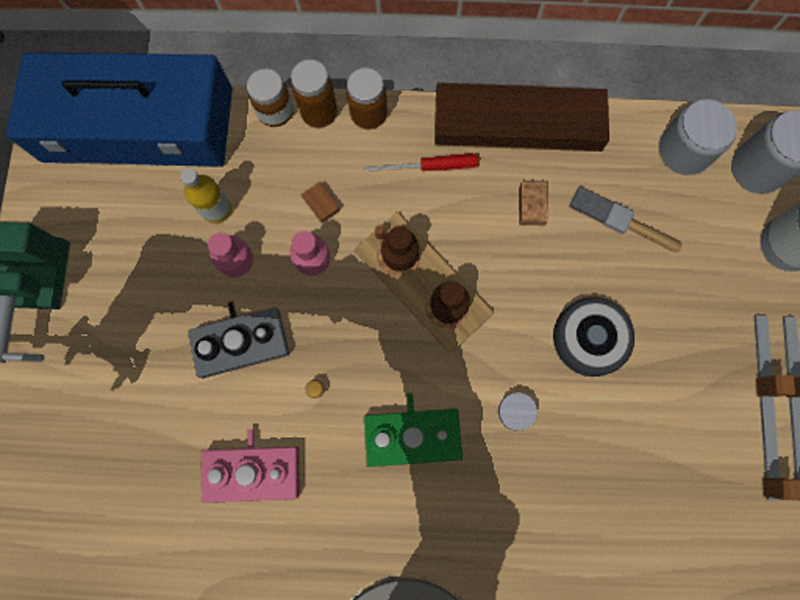

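View pics/s0.png

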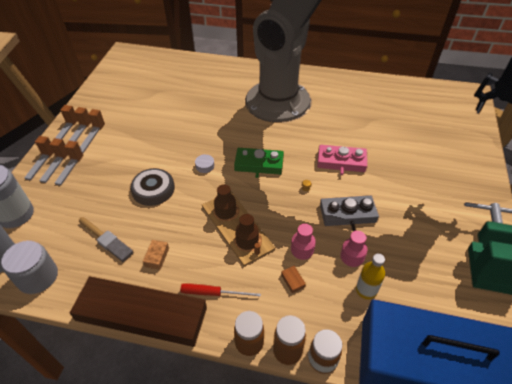

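The top view (800x600) shows the grey keybox at (238,342), with pink (250,472) and green (413,437) look-alikes. The dark feet stand on the board at (400,248), next to the dowel at (381,231), and at (450,300). Two pink look-alike feet are at (230,254) and (309,252), and the ringlight is at (594,335). I'm choosing the grey box and the dark feet, and will check them in an enlarged crop.

Run:
```python
from h import *
i=cv2.imread('pics/t0.png')
a=cv2.resize(i[190:250,115:195],None,fx=5,fy=5,interpolation=cv2.INTER_CUBIC)
b=cv2.resize(i[130:230,220:320],(500,500),interpolation=cv2.INTER_CUBIC)[:,:400]
a=cv2.copyMakeBorder(a,0,200,0,0,cv2.BORDER_CONSTANT)
c=cv2.resize(i[185:245,345:415],(400,343),interpolation=cv2.INTER_CUBIC)
cv2.imwrite('pics/c0.png',np.hstack([a,b]))
```

```text
(no output)
```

View pics/c0.png

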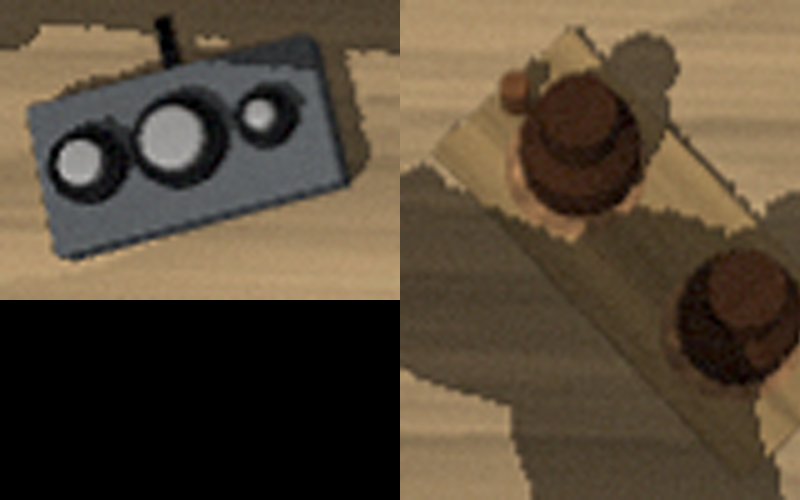

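The crop confirms the grey box: middle-sized cap (left, 77,162), large (168,138), small (right, 259,114). The foot tops are at (580,110), by the dowel at (515,90), and at (750,287).

Run:
```python
from h import *
c=load('t0')
for n,uv,z in [('mid',(130.4,222.4),.042),('large',(148.6,217.6),.042),('small',(166.8,212.8),.042),('box tl',(120.8,211.5),.03),('box br',(184.5,227),.03),('footD',(256,152),.107),('footP',(290,187.4),.107),('lens',(381.8,214.2),.03),('dowel',(243.2,147),.047),('tin',(518/1.5625,410/1.5625),.025),('knob',(201.5,248.5),.027),('b1',(254.6,135.4),.012),('b2',(226.6,161),.012)]: print(n,px2w(c,uv,z).round(4))
s=load('s0')
for n,uv,z in [('mid',(368,204),.042),('large',(350,204),.042),('small',(332,206),.042),('footD',(246,220),.107),('footP',(223,190),.107),('lens',(153,183),.03)]: print(n,px2w(s,uv,z).round(4))
```

```text
mid [0.457  0.3395 0.042 ]
large [0.4708 0.2947 0.042 ]
small [0.4846 0.25   0.042 ]
box tl [0.4853 0.371  0.03  ]
box br [0.4521 0.2052 0.03  ]
footD [0.6304 0.0312 0.107 ]
footP [ 0.5459 -0.0524  0.107 ]
lens [ 0.5021 -0.2909  0.03  ]
dowel [0.6616 0.0663 0.047 ]
tin [ 0.3778 -0.1644  0.025 ]
knob [0.4003 0.1594 0.027 ]
b1 [0.7067 0.0394 0.012 ]
b2 [0.6329 0.1105 0.012 ]
mid [0.4603 0.3419 0.042 ]
large [0.471  0.2931 0.042 ]
small [0.489  0.2449 0.042 ]
footD [0.6359 0.0334 0.107 ]
footP [ 0.5506 -0.0505  0.107 ]
lens [ 0.505  -0.2838  0.03  ]
```

jog_arm([
  [0.024,-0.04,0,0,0,0,0],
  [0.024,-0.04,0,0,0,0,0],
  [0.024,-0.04,0,0,0,0,0],
  [0.024,-0.04,0,0,0,0,0],
  [0.024,-0.04,0,0,0,0,0],
  [0.024,-0.04,0,0,0,0,0],
  [0.024,-0.04,-0.01,0,0,0,0],
  [0.024,-0.04,-0.01,0,0,0,0],
  [0,0,-0.03,0,0,0,0],
  [0,0,0,0,0,0,0],
], newtons=30)

```text
t: 1.1
eef_pos: [0.47, 0.2916, 0.2001]
tool_rot: [-0.002, 0.213, 0.977, -0.003]
contact_force: [-0.9, -0.0, 0.1]
gripper_width: 0.001
grasp_force: 0.0
```

Run:
```python
from h import *
c=snap('wrist','w0');o=bot.get_obs();print(o['eef_pos'],o['tool_rot'],o['contact_force'],o['gripper_width'],c['eye'],c['attitude'])
i=c['img'][:,:,::-1].copy();cv2.imwrite('pics/w0b.png',cv2.resize(i,(800,600)))
```

```text
[0.47012044 0.29369841 0.20184053] [-0.00156413  0.21198307  0.97727084 -0.00155823] [-0.14643343  0.49315032  0.18027921] -0.00139022615173009 [0.39766611 0.3249578  0.32000389] [0.13035082 0.83124624 0.53447307 0.07985544]
```

View pics/w0b.png

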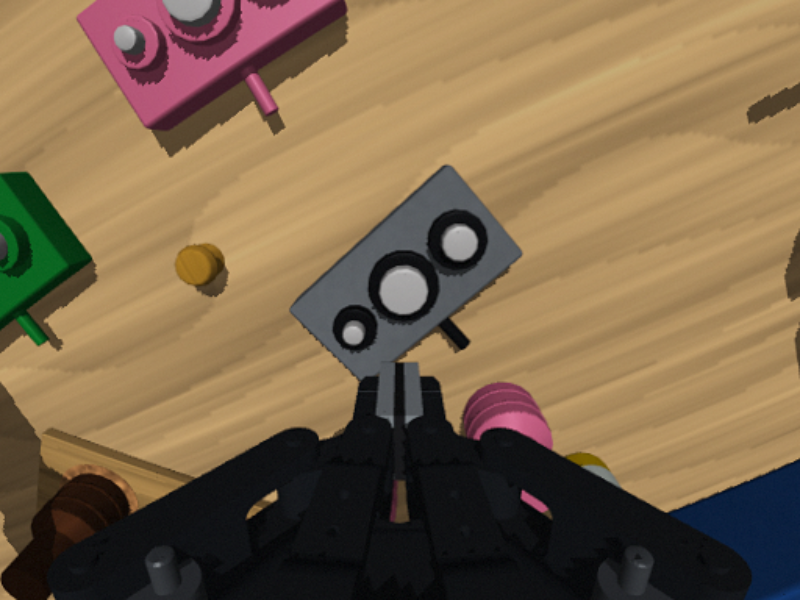

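The wrist view shows the grey box's caps at (404,291) large, (461,243) middle and (353,333) small. The shut fingertips are at (400,370).

Run:
```python
from h import *
c=load('w0');t=load('t0')
for z in (.036,.042,.048):
  print(z,[px2w(c,np.array(p)*.64,z)[:2].round(4) for p in [(404,291),(461,243),(353,333)]])
  print(z,[px2w(t,p,z)[:2].round(4) for p in [(148.6,217.6),(130.4,222.4),(166.8,212.8)]])
print(w2px(c,[[.4708,.2947,.18]])/.64)
```

```text
0.036 [array([0.4748, 0.2916]), array([0.4604, 0.339 ]), array([0.4878, 0.2467])]
0.036 [array([0.4716, 0.2965]), array([0.4577, 0.3415]), array([0.4855, 0.2515])]
0.042 [array([0.4731, 0.2923]), array([0.4591, 0.3387]), array([0.4859, 0.2483])]
0.042 [array([0.4708, 0.2947]), array([0.457 , 0.3395]), array([0.4846, 0.25  ])]
0.048 [array([0.4715, 0.293 ]), array([0.4577, 0.3384]), array([0.484, 0.25 ])]
0.048 [array([0.47 , 0.293]), array([0.4563, 0.3375]), array([0.4837, 0.2485])]
[[409.28694509 391.57358657]]
```

jog_arm([
  [0.001,-0.001,-0.04,0,0,0,0],
  [0,0,-0.04,0,0,0,0],
  [0,0,-0.035,0,0,0,0],
  [0,0,-0.01,0,0,0,0],
  [0,0,-0.003,0,0,0,0],
  [0,0,-0.003,0,0,0,0],
  [0,0,0,0,0,0,0],
])

```text
t: 1.85
eef_pos: [0.4733, 0.2948, 0.0739]
tool_rot: [0.001, 0.212, 0.977, 0.001]
contact_force: [-0.4, 0.6, 2.3]
gripper_width: 0.002
grasp_force: 0.5
```

jog_arm([
  [0,0,-0.003,0,0,0,0],
  [0,0,0,0,0,0,0],
])

```text
t: 2.05
eef_pos: [0.4733, 0.2945, 0.0704]
tool_rot: [0.001, 0.212, 0.977, 0.001]
contact_force: [0.5, 1.6, 3.2]
gripper_width: 0.0
grasp_force: 1.4
```

jog_arm([
  [0,0,-0.002,0,0,0,0],
  [0,0,0,0,0,0,0],
])

```text
t: 2.25
eef_pos: [0.4733, 0.2945, 0.0681]
tool_rot: [0.001, 0.212, 0.977, 0.001]
contact_force: [0.4, 2.6, 4.9]
gripper_width: -0.005
grasp_force: 2.4
```

jog_arm([
  [0,0,-0.002,0,0,0,0],
  [0,0,0,0,0,0,0],
])

```text
t: 2.45
eef_pos: [0.4734, 0.2946, 0.0678]
tool_rot: [0.001, 0.212, 0.977, 0.001]
contact_force: [-4.5, -0.2, 21.9]
gripper_width: -0.001
grasp_force: 11.1
```

jog_arm([
  [0,0,0.03,0,0,0,0],
  [-0.008,0.022,0,0,0,0,0],
  [-0.008,0.022,0,0,0,0,0],
  [0,0,0,0,0,0,0],
  [0,0,-0.02,0,0,0,0],
  [0,0,-0.005,0,0,0,0],
  [0,0,-0.003,0,0,0,0],
  [0,0,0,0,0,0,0],
])

```text
t: 3.25
eef_pos: [0.456, 0.3364, 0.068]
tool_rot: [-0.001, 0.212, 0.977, -0.001]
contact_force: [-3.5, -1.1, 9.6]
gripper_width: -0.0
grasp_force: 4.5
```

jog_arm([
  [0,0,-0.002,0,0,0,0],
  [0,0,0,0,0,0,0],
])

```text
t: 3.45
eef_pos: [0.456, 0.3365, 0.0677]
tool_rot: [-0.001, 0.212, 0.977, -0.001]
contact_force: [-8.1, -5.7, 26.0]
gripper_width: 0.0
grasp_force: 12.9
```

jog_arm([
  [0,0,0.03,0,0,0,0],
  [0.014,-0.043,0,0,0,0,0],
  [0.014,-0.043,0,0,0,0,0],
  [0,0,0,0,0,0,0],
])

```text
t: 3.85
eef_pos: [0.4867, 0.2428, 0.0956]
tool_rot: [0.001, 0.217, 0.976, -0.002]
contact_force: [-0.2, -0.2, 0.5]
gripper_width: 0.002
grasp_force: 0.0
```

jog_arm([
  [0,0,-0.02,0,0,0,0],
  [0,0,-0.005,0,0,0,0],
  [0,0,-0.003,0,0,0,0],
  [0,0,0,0,0,0,0],
])

```text
t: 4.25
eef_pos: [0.4843, 0.25, 0.068]
tool_rot: [-0.0, 0.212, 0.977, -0.001]
contact_force: [-2.0, -5.0, 7.7]
gripper_width: 0.003
grasp_force: 4.0
```

jog_arm([
  [0,0,-0.002,0,0,0,0],
  [0,0,0,0,0,0,0],
])

```text
t: 4.45
eef_pos: [0.4843, 0.2501, 0.0676]
tool_rot: [-0.0, 0.212, 0.977, -0.001]
contact_force: [-7.1, -7.9, 25.7]
gripper_width: -0.001
grasp_force: 12.9
```

jog_arm([
  [0,0,0.05,0,0,0,0],
  [0,0,0.05,0,0,0,1],
  [0,0,0.05,0,0,0,1],
  [0.027,-0.04,0.0,0,0,0,1],
  [0.027,-0.04,0.0,0,0,0,1],
  [0.027,-0.04,0.0,0,0,0,1],
  [0.027,-0.04,0,0,0,0,1],
  [0.02,-0.03,0,0,0,0,1],
  [0,0,0,0,0,0,1],
  [0,0,0,0,0,0,1],
])

```text
t: 5.45
eef_pos: [0.6122, 0.0608, 0.2152]
tool_rot: [-0.001, 0.213, 0.977, -0.0]
contact_force: [-0.6, 0.8, -0.6]
gripper_width: 1.006
grasp_force: 0.0
```

Run:
```python
from h import *
c=snap('wrist','w1');o=bot.get_obs();print(o['eef_pos'],o['tool_rot'],o['contact_force'],o['gripper_width'],c['eye'])
cv2.imwrite('pics/w1b.png',cv2.resize(c['img'][:,:,::-1],(800,600)))
s=snap('scene','s1')
```

```text
[0.61176828 0.06237972 0.2151223 ] [-6.91785371e-04  2.11489520e-01  9.77380010e-01  1.44494263e-04] [-0.19977423  0.50892451  0.27649935] 0.9990018063145684 [0.53929232 0.09363333 0.33494973]
```

View pics/w1b.png

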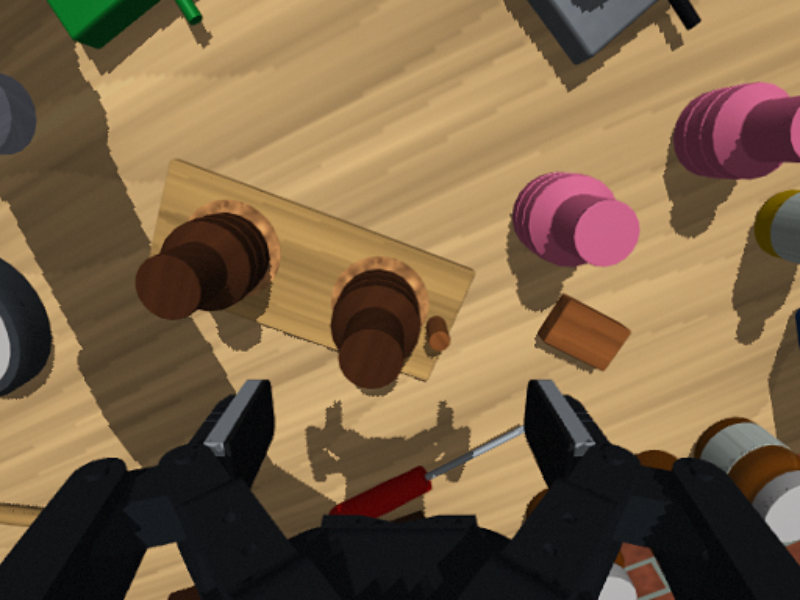

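Dowel-side foot's top is centred at (372,356), with the dowel beside it at (437,335). The other foot's top is at (170,285).

Run:
```python
from h import *
c=load('w1')
print([px2w(c,np.array(p)*.64,.107).round(4) for p in [(372,356),(170,285)]])
```

```text
[array([0.6298, 0.0355, 0.107 ]), array([ 0.5456, -0.0477,  0.107 ])]
```

jog_arm([
  [0.018,-0.029,0,0,0,0,1],
  [0,0,-0.04,0,0,0,1],
  [0,0,-0.04,0,0,0,1],
  [0,0,-0.03,0,0,0,1],
  [0,0,-0.012,0,0,0,1],
  [0,0,0,0,0,0,1],
])

```text
t: 6.15
eef_pos: [0.629, 0.0339, 0.0919]
tool_rot: [-0.002, 0.211, 0.978, -0.0]
contact_force: [0.0, 0.0, 1.0]
gripper_width: 1.002
grasp_force: 0.0
```

jog_arm([
  [0,0,0,0,0,0,0],
  [0,0,0,0,0,0,0],
  [0,0,0,0,0,0,0],
  [0,0,0,0,0,0,0],
  [0,0,0,0,0,0,0],
  [0,0,0,0,0,0,0],
], newtons=40)

```text
t: 6.75
eef_pos: [0.6315, 0.0328, 0.0949]
tool_rot: [0.001, 0.212, 0.977, 0.001]
contact_force: [-0.7, 1.4, 5.8]
gripper_width: 0.426
grasp_force: 39.7
```

jog_arm([
  [0,0,0.005,0,0,0,0],
  [0,0,0.01,0,0,0,0],
  [0,0,0.015,0,0,0,0],
  [0,0,0.015,0,0,0,0],
  [0,0,0.005,0,0,0,0],
  [0,0,0,0,0,0,0],
  [0,0,0,0,0,0,0],
  [0,0,0,0,0,0,0],
  [0,0,0,0,0,0,0],
  [0,0,0,0,0,0,0],
])

```text
t: 7.75
eef_pos: [0.6301, 0.0324, 0.1428]
tool_rot: [-0.0, 0.212, 0.977, -0.0]
contact_force: [0.0, 0.7, -4.6]
gripper_width: 0.426
grasp_force: 40.7
```

jog_arm([
  [0,0,0,0,0,0,0],
  [0,0,0,0,0,0,0],
  [0,0,0,0,0,0,0],
])

```text
t: 8.05
eef_pos: [0.6304, 0.0325, 0.1433]
tool_rot: [-0.0, 0.212, 0.977, -0.0]
contact_force: [-0.6, 0.5, -3.5]
gripper_width: 0.423
grasp_force: 40.7
```

jog_arm([
  [0,0,0,0,0,0,0],
  [0,0,0,0,0,0,0],
  [0,0,0,0,0,0,0],
])

```text
t: 8.35
eef_pos: [0.6304, 0.0325, 0.1433]
tool_rot: [0.0, 0.212, 0.977, 0.0]
contact_force: [0.4, -0.4, -4.0]
gripper_width: 0.43
grasp_force: 40.7
```

Run:
```python
from h import *
for k in range(4):
  snap('wrist','w2');o=bot.get_obs();print(o['eef_pos'],o['contact_force'],o['grasp_force'])
```

```text
[0.63043128 0.03251427 0.1433237 ] [ 0.19411698  0.01313266 -2.55563742] 40.70571720600128
[0.63043424 0.0324712  0.14333316] [-1.27361036 -0.48992471 -4.34222689] 40.70499300956726
[0.63040478 0.03247681 0.14330728] [-0.1011652  -0.07722528 -2.60263997] 40.704808831214905
[0.63041779 0.03248016 0.14330395] [-0.34488223  0.72403852 -3.56278003] 40.70490002632141
```

jog_arm([
  [0,0,-0.015,0,0,0,0],
  [0,0,-0.015,0,0,0,0],
  [0,0,-0.01,0,0,0,0],
  [0,0,-0.005,0,0,0,0],
  [0,0,-0.002,0,0,0,0],
  [0,0,0,0,0,0,0],
  [0,0,-0.001,0,0,0,0],
  [0,0,0,0,0,0,0],
])

```text
t: 9.35
eef_pos: [0.6308, 0.0325, 0.0957]
tool_rot: [0.0, 0.212, 0.977, 0.0]
contact_force: [-0.7, -0.9, -3.9]
gripper_width: 0.428
grasp_force: 40.6
```

jog_arm([
  [0,0,-0.001,0,0,0,0],
  [0,0,-0.0005,0,0,0,0],
  [0,0,0,0,0,0,0],
])

```text
t: 9.65
eef_pos: [0.631, 0.0326, 0.0949]
tool_rot: [0.001, 0.212, 0.977, 0.0]
contact_force: [-1.9, -0.1, 6.0]
gripper_width: 0.425
grasp_force: 41.5
```

jog_arm([
  [0,0,0,0,0,0,1],
  [0,0,0,0,0,0,1],
  [0,0,0,0,0,0,1],
  [0,0,0,0,0,0,1],
  [0,0,0.02,0,0,0,1],
  [0,0,0.04,0,0,0,1],
  [0,0,0.04,0,0,0,1],
  [-0.034,-0.033,0,0,0,0,1],
  [-0.034,-0.033,0,0,0,0,1],
  [0,0,0,0,0,0,1],
])

```text
t: 10.65
eef_pos: [0.5578, -0.0396, 0.1938]
tool_rot: [-0.001, 0.216, 0.976, -0.001]
contact_force: [0.9, 0.2, 0.4]
gripper_width: 0.995
grasp_force: 0.0
```

Run:
```python
from h import *
c=snap('wrist','w3');o=bot.get_obs();print(o['eef_pos'],o['contact_force'],o['gripper_width'])
cv2.imwrite('pics/w3b.png',cv2.resize(c['img'][:,:,::-1],(800,600)))
```

```text
[ 0.56022319 -0.03668274  0.19402177] [ 0.58333834  0.27132661 -0.87662714] 1.0009306809647573
```

View pics/w3b.png

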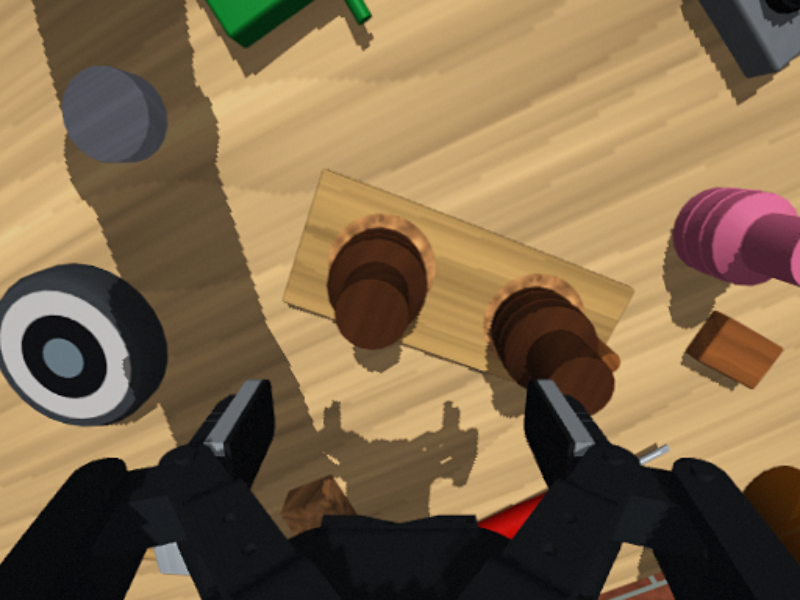

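The dowel-side foot stands upright back on its mark at (535,310). The other foot's top is centred at (373,312) and the lens is at (64,358).

Run:
```python
from h import *
c=load('w3')
print(px2w(c,np.array((373,312))*.64,.107),px2w(c,np.array((572,378))*.64,.107),px2w(c,np.array((64,358))*.64,.03))
```

```text
[ 0.54514392 -0.04881581  0.107     ] [0.62274095 0.03064905 0.107     ] [ 0.50362847 -0.2905266   0.03      ]
```

jog_arm([
  [-0.0145,-0.0135,0,0,0,0,1],
  [0,0,-0.04,0,0,0,1],
  [0,0,-0.04,0,0,0,1],
  [0,0,-0.02,0,0,0,1],
  [0,0,0,0,0,0,1],
])

```text
t: 11.2
eef_pos: [0.5463, -0.0461, 0.0909]
tool_rot: [-0.003, 0.211, 0.977, -0.001]
contact_force: [0.5, 0.1, 0.7]
gripper_width: 0.998
grasp_force: 0.0
```

jog_arm([
  [0,0,0,0,0,0,0],
  [0,0,0,0,0,0,0],
  [0,0,0,0,0,0,0],
  [0,0,0,0,0,0,0],
  [0,0,0,0,0,0,0],
  [0,0,0,0,0,0,0],
])

```text
t: 11.8
eef_pos: [0.5489, -0.0472, 0.095]
tool_rot: [0.001, 0.212, 0.977, 0.0]
contact_force: [-0.9, -0.6, 6.7]
gripper_width: 0.43
grasp_force: 40.0
```

jog_arm([
  [0,0,0.005,0,0,0,0],
  [0,0,0.01,0,0,0,0],
  [0,0,0.015,0,0,0,0],
  [0,0,0.015,0,0,0,0],
  [0,0,0.005,0,0,0,0],
  [0,0,0,0,0,0,0],
  [0,0,0,0,0,0,0],
  [0,0,0,0,0,0,0],
  [0,0,0,0,0,0,0],
  [0,0,0,0,0,0,0],
])

```text
t: 12.8
eef_pos: [0.5477, -0.0471, 0.1433]
tool_rot: [-0.0, 0.212, 0.977, -0.0]
contact_force: [0.6, 0.6, -1.5]
gripper_width: 0.431
grasp_force: 40.5
```

jog_arm([
  [0,0,0,0,0,0,0],
  [0,0,0,0,0,0,0],
  [0,0,0,0,0,0,0],
])

```text
t: 13.1
eef_pos: [0.5479, -0.0471, 0.1438]
tool_rot: [-0.0, 0.212, 0.977, -0.0]
contact_force: [-0.6, 1.1, -2.0]
gripper_width: 0.434
grasp_force: 40.5
```

Run:
```python
from h import *
for k in range(5):
  snap('wrist','w4');o=bot.get_obs();print(o['eef_pos'],o['contact_force'],o['grasp_force'])
```

```text
[ 0.54791149 -0.04704753  0.14379419] [ 1.16543037  0.27481912 -1.22084693] 40.486332178115845
[ 0.5479554  -0.04700027  0.14382378] [-0.92160967  0.25679761 -2.46914859] 40.48634469509125
[ 0.54795704 -0.04700989  0.14383489] [ 0.11585929  0.45068174 -1.43220644] 40.48628568649292
[ 0.54795139 -0.04705804  0.14382937] [-0.34765222  0.76961739 -1.26763241] 40.48624634742737
[ 0.5479195  -0.04705063  0.14382138] [-0.363596    0.57434159 -1.41314682] 40.485740303993225
```

The foot by the dowel pulled about 3.6 N and this one about 1.6 N, so the dowel-side foot is the heavier. I'm standing this one back and fetching the other.

jog_arm([
  [0,0,-0.015,0,0,0,0],
  [0,0,-0.015,0,0,0,0],
  [0,0,-0.01,0,0,0,0],
  [0,0,-0.005,0,0,0,0],
  [0,0,-0.002,0,0,0,0],
  [0,0,-0.001,0,0,0,0],
  [0,0,-0.001,0,0,0,0],
  [0,0,-0.0005,0,0,0,0],
  [0,0,0,0,0,0,0],
])

```text
t: 14.25
eef_pos: [0.5485, -0.0472, 0.0951]
tool_rot: [0.001, 0.212, 0.977, 0.0]
contact_force: [-1.0, -0.2, 3.7]
gripper_width: 0.429
grasp_force: 40.6
```

jog_arm([
  [0,0,0,0,0,0,1],
  [0,0,0,0,0,0,1],
  [0,0,0,0,0,0,1],
  [0,0,0,0,0,0,1],
  [0,0,0.02,0,0,0,1],
  [0,0,0.04,0,0,0,1],
  [0,0,0.04,0,0,0,1],
  [0.033,0.033,0,0,0,0,1],
  [0.033,0.033,0,0,0,0,1],
  [0,0,0,0,0,0,1],
])

```text
t: 15.25
eef_pos: [0.6175, 0.0261, 0.1947]
tool_rot: [0.001, 0.208, 0.978, 0.002]
contact_force: [-0.7, 0.4, 0.2]
gripper_width: 1.0
grasp_force: 0.0
```

Run:
```python
from h import *
c=snap('wrist','w5');o=bot.get_obs();print(o['eef_pos'],o['contact_force'],o['gripper_width'])
cv2.imwrite('pics/w5b.png',cv2.resize(c['img'][:,:,::-1],(800,600)))
```

```text
[0.61529286 0.02269071 0.19401029] [ 0.28348211 -0.15064709 -0.7293364 ] 0.9981440845365487
```

View pics/w5b.png

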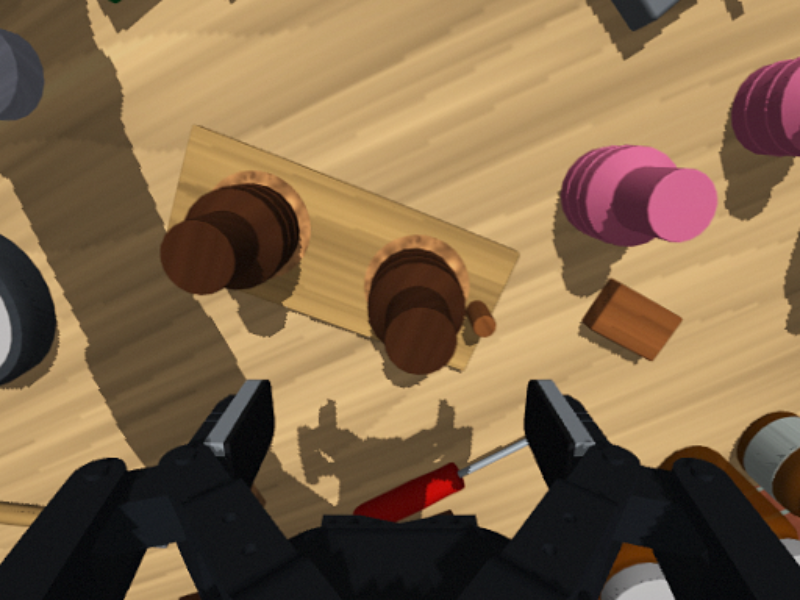

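Both feet stand upright on their marks: the light one at (245,240), and the heavy one with its top centred at (421,339) beside the dowel at (482,320).

Run:
```python
from h import *
c=load('w5')
print(px2w(c,np.array((421,339))*.64,.107),px2w(c,np.array((199,257))*.64,.107))
```

```text
[0.6291135  0.03331663 0.107     ] [ 0.54559723 -0.04852779  0.107     ]
```

jog_arm([
  [0.0145,0.0105,0,0,0,0,1],
  [0,0,-0.04,0,0,0,1],
  [0,0,-0.04,0,0,0,1],
  [0,0,-0.02,0,0,0,1],
  [0,0,0,0,0,0,1],
])

```text
t: 15.8
eef_pos: [0.6251, 0.0281, 0.0908]
tool_rot: [-0.003, 0.212, 0.977, -0.002]
contact_force: [-0.8, -0.3, 0.0]
gripper_width: 0.999
grasp_force: 0.0
```

jog_arm([
  [0,0,0,0,0,0,0],
  [0,0,0,0,0,0,0],
  [0,0,0,0,0,0,0],
  [0,0,0,0,0,0,0],
  [0,0,0,0,0,0,0],
  [0,0,0,0,0,0,0],
], newtons=50)

```text
t: 16.4
eef_pos: [0.6299, 0.0301, 0.0961]
tool_rot: [0.002, 0.212, 0.977, 0.001]
contact_force: [1.1, 1.8, 6.9]
gripper_width: 0.429
grasp_force: 49.4
```

jog_arm([
  [0,0,0.005,0,0,0,0],
  [0,0,0.015,0,0,0,0],
  [0,0,0.025,0,0,0,0],
  [0,0,0.03,0,0,0,0],
  [0,0,0.03,0,0,0,0],
  [0,0,0.03,0,0,0,0],
  [0,0,0.015,0,0,0,0],
  [0,0,0,0,0,0,0],
  [0,0,0,0,0,0,0],
])

```text
t: 17.3
eef_pos: [0.6276, 0.0294, 0.2433]
tool_rot: [-0.001, 0.212, 0.977, -0.0]
contact_force: [-0.2, -0.7, -5.2]
gripper_width: 0.419
grasp_force: 50.7
```

jog_arm([
  [-0.006,-0.016,0,0,0,0,0],
  [-0.012,-0.03,0,0,0,0,0],
  [-0.0135,-0.035,0,0,0,0,0],
  [-0.0135,-0.035,0,0,0,0,0],
  [-0.0135,-0.035,0,0,0,0,0],
  [-0.0135,-0.035,0,0,0,0,0],
  [-0.0135,-0.035,0,0,0,0,0],
  [-0.0135,-0.035,0,0,0,0,0],
  [-0.0135,-0.034,0,0,0,0,0],
  [-0.012,-0.03,0,0,0,0,0],
])

```text
t: 18.3
eef_pos: [0.501, -0.2929, 0.2426]
tool_rot: [-0.002, 0.213, 0.977, -0.0]
contact_force: [0.2, -0.2, -4.1]
gripper_width: 0.426
grasp_force: 50.9
```

jog_arm([
  [0,0,-0.015,0,0,0,0],
  [0,0,-0.014,0,0,0,0],
  [0,0,0,0,0,0,0],
  [0,0,0,0,0,0,0],
  [0,0,0,0,0,0,0],
])

```text
t: 18.8
eef_pos: [0.5045, -0.2899, 0.2155]
tool_rot: [0.0, 0.211, 0.977, 0.0]
contact_force: [-0.1, -0.6, -4.1]
gripper_width: 0.426
grasp_force: 50.8
```

Run:
```python
from h import *
o=bot.get_obs();print(o['eef_pos'],o['tool_rot'],o['contact_force'],o['gripper_width'])
a=snap('wrist','w6');b=snap('scene','s6');t=snap('top','t6')
p=o['eef_pos']
for c,n in((a,'w'),(b,'s'),(t,'t')): print(n,w2px(c,[[p[0],p[1],p[2]-.0841],[.503,-.2905,.03],[.503,-.2905,.13]]).round(1))
B=cv2.resize(b['img'][100:250,80:240,::-1],(400,375),interpolation=cv2.INTER_CUBIC)
W=cv2.resize(a['img'][:,:,::-1],(400,375*400//500),interpolation=cv2.INTER_AREA);W=cv2.copyMakeBorder(W,0,375-W.shape[0],0,0,0)
cv2.imwrite('pics/m6.png',np.hstack([B,W]))
```

```text
[ 0.50446789 -0.28989254  0.21547405] [9.91441084e-05 2.11033708e-01 9.77478779e-01 3.19446849e-05] [-0.09426672 -0.59822683 -4.06969802] 0.4258021727411591
w [[255.8 209.8]
 [254.6 175.7]
 [254.3 207.8]]
s [[144.3 158.4]
 [151.1 182.2]
 [144.4 158.3]]
t [[394.  206.4]
 [381.6 213.9]
 [394.1 207.1]]
```

View pics/m6.png

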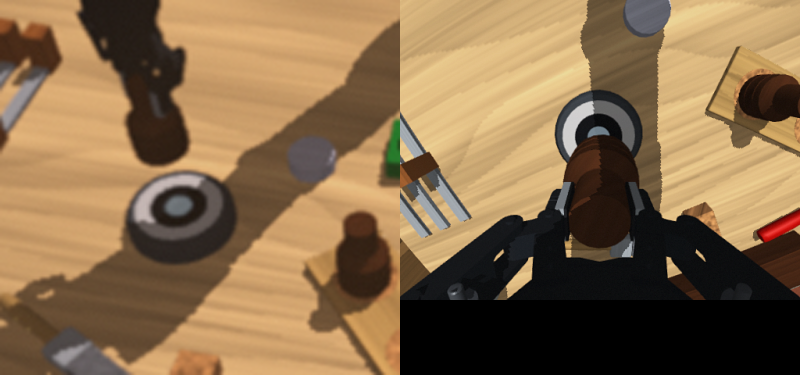

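Run:
```python
from h import *
p=bot.get_obs()['eef_pos'];a=np.linspace(0,6.28,60)
ci=lambda z:np.c_[p[0]+.031*np.cos(a),p[1]+.031*np.sin(a),0*a+p[2]-.0841+z]
for f in('w6','s6'):
  v=np.vstack([w2px(load(f),ci(0)),w2px(load(f),ci(.046))]);k=w2px(load(f),ci(0))
  m,M=v.min(0),v.max(0)
  print(f, ((m-[80,100])*2.5,(M-[80,100])*2.5) if f=='s6' else (m/1.28+[400,0],M/1.28+[400,0]))
```

```text
w6 (array([560.62253615, 133.83430466]), array([638.42000975, 218.38426338]))
s6 (array([122.83647498,  96.19716134]), array([188.4357087 , 165.54931529]))
```

The foot's outline matches its predicted place above the lens to within about 2 mm: base edges at x 126 and 189 and bottom at y 166 in the left view, base top at y 135 in the right. It hangs upright and still, and the light foot is standing on the board.

```bash
python3 -c "
from station import bot
print(bot.get_obs()['t'],bot.hand_in())"
```

```text
the job is handed in; nothing more can be done
18.95 None
```

The job is handed in at 18.95 s: keys pressed largest to smallest, both feet lifted and stood back, and the heavier one (the foot by the dowel, about 3.6 N against 1.6 N) is held upright with its underside about 10 cm above the lens. The hand-in returned no verdict.

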